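Load the block heater: each vessel into the block bored for it

ROBOT

A 6-joint arm with a two-finger parallel gripper is mounted at the origin on a cart in front of the work surface, level with it; the furniture and walls round the work are solid. World frame = base frame: x ahead of the robot, y to its left, z up, the work surface at z = 0. Lengths are in m, angles in rad, forces in N, time in s.
With the tool pointing down it reaches from about 0.375 to 0.9 m from the base axis. Payload 3.1 kg.
Tool frame: the origin (TCP) lies at the very end of the fingers, on their centre line; the grasp point (between the pads) lies 19 mm behind it; z points along the fingers, y is the line along which they close (so a half turn about z gives the same grasp; the last joint's range is limited). The gripper opens to 87 mm and grips with 3 to 60 N. Pads are 19 mm wide; open, the fingers measure 117 mm over their backs; the gripper's body (75 mm by 190 mm) begins 51 mm behind the grasp point.
Start: joints at [-1.47, 0.527, 1.433, -0, 1.181, -0.178], TCP at [0.173, -0.601, 0.223] pointing down, gripper open.
Joint ranges: [-3.08, 3.08], [-0.75, 2.2], [0.22, 2.44], [-1.43, 4.57], [0, 2.65], [-2.85, 2.85]. Speed limits (rad/s): [2.79, 2.79, 3.14, 3.14, 3.14, 3.14].

INTERFACE

Orientations are given as a 3x3 rotation matrix whose columns are the frame's x, y, z axes.
In Python, from station import arm gives the robot as it stands. The module is installed in compiled form; this text tells all that it offers. Calls block until the motion is done:
- arm.reach(position, orientation): joint-space move of the TCP to a pose.
- arm.move_straight(position, ori=None, feed=0.15, f_stop=None): straight line of the TCP; ori=None keeps the orientation; feed is the mean speed in m/s. With f_stop (N) it stops when the force on the tool has changed by that much, and returns True; else False.
- arm.move_j(angles): joint-space move.
- arm.ungrasp() and arm.close_gripper(): open the fingers fully, or close them until they stop; the grip force is fixed at half the most.
- arm.sleep(seconds).
- arm.solve_ik(position, orientation): joint angles nearest the present ones, or None.
- arm.sense(): the state.
- arm.read_camera(name): name is "side" or "top" or "wrist"; returns a dict with "pixels" (400x640x3 uint8, red, green, blue), "depth" (400x640 float32, m along the optical axis (not along the pixel's ray), 0 where there is no reading), "fx", "fy", "cx", "cy" (pixels), "pose" (4x4, takes a point from camera to world coordinates); the wrist camera has in their place "T_tool_cam" (4x4, takes a point from camera to tool coordinates, whose origin is the TCP and whose axes are the flange's). Camera axes: x right, y up, looking along -z (the intrinsics and any distortion apply to the point x, -y, -z); pixel columns grow to the right and rows downward; lengths in m; the calibration is good to about 2 mm. The wrist camera is an equidistant fisheye: a pixel r from the principal point sees the ray r / f radians off the axis. A picture is of the moment at which its call begins: read the wrist's pose just before it.
A pose or a line that the arm cannot do raises arm.Unreachable and nothing moves.
- arm.close_job(): hands the job in; it is judged then, once.
The state is a dict: "time_s": time; "joint_pos": joint angles; "joint_velocities": joint speeds; "effort": joint torques, N m; "tool_pos": TCP position; "tcp_rot": TCP orientation; "contact_force": force on the tool from outside, world axes, zero at the start; "torque": the same for the moment, N m; "finger_gap": finger opening in m; "grip_force": force on a finger pad.
Only numpy, scipy, OpenCV 4.12 (cv2) and the standard library are available. Lean on these libraries where they do the work, as an engineer would, in place of code of your own. Each camera call takes 0.05 s, during which the arm holds its last target. There are 200 camera calls.

TASK

Load the block heater for warming: stand each of the four vessels from the grey-blue bench sheets - the small vial, the dropper bottle, the beaker and the large reagent bottle - upright and fully down in the block whose bore fits it, because a vessel that is loose in too wide a bore does not warm. Do not knock any vessel over, and leave the two volumetric flasks standing where they are.

Things in the scene. Friction and masses are not known exactly. Their poses are not given: they have to be found in the camera images.
- vial_mid (a point): Small clear glass sample vial with black screw cap, standing upright on one of the two grey-blue bench sheets: 24 mm diameter, 54 mm tall, 22 g (cap: the top 12 mm, 22 mm wide). The listed point lies on its axis half-way up, z up along the axis.
- dropper_mid (a point): Slim amber glass dropper bottle with black collar and black rubber bulb, standing upright: glass body 34 mm diameter, 109 mm tall over the bulb, 55 g; the rigid collar is 23 mm in diameter and runs from 64 to 80 mm above the underside, the 12 mm bulb stands above it. The listed point lies on its axis half-way up, z up along the axis.
- beaker_mid (a point): Small clear glass beaker, standing upright: outside 52 mm at the body, 57 mm at the rim, 66 mm tall, 86 g. Its spout points along its own -y axis and juts 4 mm past the rim, so it is best held across its x axis, just under the rim. The listed point lies on its axis half-way up, z up along the axis.
- bottle_mid (a point): Large amber glass reagent bottle with ribbed white screw cap, standing upright: 68 mm diameter, 147 mm tall, 256 g; the cap is 43 mm in diameter and is the top 20 mm, the shoulder below it widens to the full 68 mm. The listed point lies on its axis half-way up, z up along the axis.
- flask_a_mid (a point): Volumetric flask (60 mm round body, slim 16 mm neck, 193 mm tall) standing among the vessels, not part of the job. The listed point is on its axis half-way up.
- flask_b_mid (a point): A second such volumetric flask, 60 mm wide and 193 mm tall, standing on the right-hand bench sheet, not part of the job; behind it and the sheet rises the front of a tall instrument (0.38 m high, from 0.55 m in front of the robot's base axis on), to be kept clear of. The listed point is on its axis half-way up.
- bore30 (a point): Aluminium block, 96 mm square, one of four in the well of the light grey block heater (casing 252 x 224 mm, 70 mm high; block tops 76 mm above the bench; bores 98 mm apart in a 2 x 2 square, in any order). It has the narrowest bore: 30 mm in diameter, 26 mm deep, with a 5 mm wide, 5 mm deep cone at the mouth. Point: centre of the bore's flat floor, 50 mm above the bench; z up, x and y along the block's edges.
- bore40 (a point): Aluminium block, 96 mm square, one of four in the well of the light grey block heater (casing 252 x 224 mm, 70 mm high; block tops 76 mm above the bench; bores 98 mm apart in a 2 x 2 square, in any order). It has the second narrowest bore: 40 mm in diameter, 32 mm deep, with a 5 mm wide, 5 mm deep cone at the mouth. Point: centre of the bore's flat floor, 44 mm above the bench; z up, x and y along the block's edges.
- bore58 (a point): Aluminium block, 96 mm square, one of four in the well of the light grey block heater (casing 252 x 224 mm, 70 mm high; block tops 76 mm above the bench; bores 98 mm apart in a 2 x 2 square, in any order). It has the second widest bore: 58 mm in diameter, 32 mm deep, with a 5 mm wide, 5 mm deep cone at the mouth. Point: centre of the bore's flat floor, 44 mm above the bench; z up, x and y along the block's edges.
- bore74 (a point): Aluminium block, 96 mm square, one of four in the well of the light grey block heater (casing 252 x 224 mm, 70 mm high; block tops 76 mm above the bench; bores 98 mm apart in a 2 x 2 square, in any order). It has the widest bore: 74 mm in diameter, 32 mm deep, with a 5 mm wide, 5 mm deep cone at the mouth. Point: centre of the bore's flat floor, 44 mm above the bench; z up, x and y along the block's edges.
Not all that is in view belongs to the job. What is shaped like the part that bears dropper_mid but purple is not meant. Leave any yellow look-alike of the part that bears bottle_mid alone.

How it is judged:
At the end, for the whole second after the job is handed in: Each vessel stands at rest and released in its own bore (vial in the 30 mm bore, dropper bottle in the 40 mm, beaker in the 58 mm, reagent bottle in the 74 mm): its axis within 8 mm of the bore's, its underside within 5 mm of the bore's floor, upright within 0.15 rad (horizontal distance between vial_mid and bore30 below 0.008 m and z of vial_mid in the frame of bore30 between 0.019 and 0.032 m and angle between each of vial_mid, dropper_mid, beaker_mid, bottle_mid's own z axis and vertical below 0.15 rad and linear speed of each of vial, dropper, beaker, bottle below 0.02 m/s and horizontal distance between dropper_mid and bore40 below 0.008 m and z of dropper_mid in the frame of bore40 between 0.0465 and 0.0595 m and horizontal distance between beaker_mid and bore58 below 0.008 m and z of beaker_mid in the frame of bore58 between 0.025 and 0.038 m and horizontal distance between bottle_mid and bore74 below 0.008 m and z of bottle_mid in the frame of bore74 between 0.0655 and 0.0785 m); the robot touches nothing.
It fails at once if a volumetric flask is pushed more than 30 mm from its place or knocked over (tilted past 0.5 rad) (distance of any of flask_a_mid, flask_b_mid from where it was at the start of the episode above 0.03 m or angle between any of flask_a_mid, flask_b_mid's own z axis and vertical above 0.5 rad).
It fails at once if a vessel is knocked over (tilted past 1 rad) (angle between any of vial_mid, dropper_mid, beaker_mid, bottle_mid's own z axis and vertical above 1 rad).
It also fails if it takes over 122 s, if anything falls off the work surface, if the arm or the gripper's body presses on something with over 40 N, if the wrist force passes 120 N, or if a joint passes its speed limit or range.

## Working session

There is one attempt and no reset: what is moved stays moved. The work goes in short steps, each a Python script; the robot and the scene stay as the last script left them, time stands still between calls to the robot, and variables do not carry over. Pictures are saved under pics/ and viewed, at most 14 in all, crops included, and the job is handed in when it is done.

```bash
mkdir -p pics
python3 - <<'E'
from station import arm
import numpy as np,cv2
for n in("top","side"):
    d=arm.read_camera(n); cv2.imwrite(f"pics/{n}0.png",d["pixels"][:,:,::-1]); np.savez(f"{n}0.npz",**{k:v for k,v in d.items()})
    print(n,d["pose"].round(3).tolist(),d["fx"],d["fy"],d["cx"],d["cy"],[k for k in d])
print(arm.sense())
E
```

```text
top [[-0.373, 0.824, -0.426, -0.199], [-0.928, -0.335, 0.164, 0.232], [-0.008, 0.457, 0.89, 1.607], [0.0, 0.0, 0.0, 1.0]] 461.9728517492471 461.9728517492471 317.5860270474177 199.5362887962167 ['pixels', 'depth', 'fx', 'fy', 'cx', 'cy', 'pose']
side [[-0.999, -0.009, 0.036, 0.572], [0.036, -0.448, 0.893, 1.182], [0.008, 0.894, 0.448, 0.706], [0.0, 0.0, 0.0, 1.0]] 471.89091974642935 471.89091974642935 316.8227632337897 207.02490091307857 ['pixels', 'depth', 'fx', 'fy', 'cx', 'cy', 'pose']
{'time_s': 0.1, 'joint_pos': array([-1.46948469e+00,  5.28388279e-01,  1.43376405e+00,  1.60694600e-05,
        1.18140738e+00, -1.78493537e-01]), 'joint_velocities': array([ 2.78663039e-05, -2.85178069e-03, -3.19179927e-03,  1.94728579e-04,
       -8.99925310e-04, -8.96786486e-04]), 'effort': array([-6.73106797e-05, -4.40984702e+01, -1.77150053e+01,  6.35697646e-02,
        5.33947977e-02, -3.91030892e-05]), 'tool_pos': array([ 0.17257446, -0.60001951,  0.22166345]), 'tcp_rot': array([[ 9.61110985e-01,  2.76162345e-01, -1.84154538e-04],
       [ 2.76162167e-01, -9.61109058e-01,  1.95847236e-03],
       [ 3.63863726e-04, -1.93316582e-03, -9.99998065e-01]]), 'contact_force': array([-0.82895061, -0.03658537,  0.36794049]), 'torque': array([-0.01337934, -0.00383272,  0.03232696]), 'grip_force': 0.0, 'finger_gap': 0.08742285620942271}
```

View pics/top0.png

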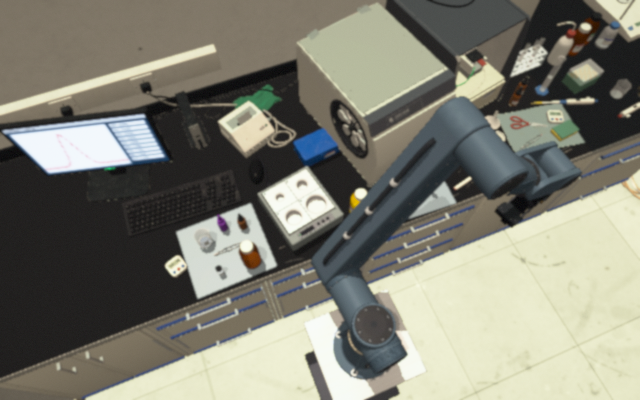

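View pics/side0.png

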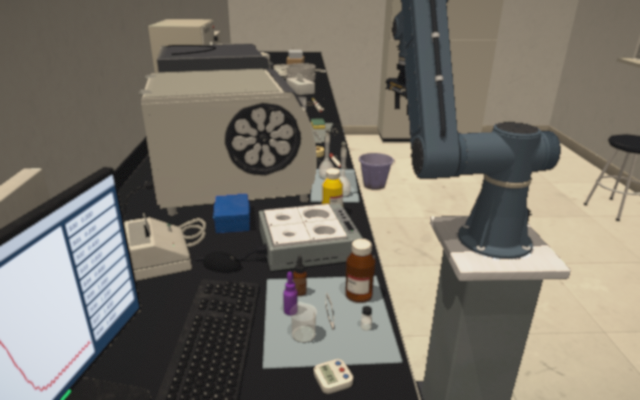

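The top view shows the heater at about (300,207) and the left sheet at about (225,250). On that sheet are the bottle (250,252), the amber dropper (242,222), the purple dropper (222,222), a glass item (205,240) and the vial (222,271). The side view agrees. I'll zoom in next.

```bash
cat > h.py <<'E'
import numpy as np,cv2
from station import arm
def rays(d,u,v):
    P=d["pose"]; r=np.stack([(u-d["cx"])/d["fx"],-(v-d["cy"])/d["fy"],-np.ones_like(u*1.)],-1)
    return P[:3,3],r@P[:3,:3].T
def onz(d,u,v,z):
    o,r=rays(d,np.asarray(u,float),np.asarray(v,float)); return o+r*((z-o[2])/r[...,2])[...,None]
def cloud(d):
    v,u=np.mgrid[:400,:640]; o,r=rays(d,u,v); return o+r*d["depth"][...,None]
E
python3 - <<'E'
from h import *
t=dict(np.load("top0.npz"));s=dict(np.load("side0.npz"))
a=cv2.resize(t["pixels"][155:305,165:365],None,fx=4,fy=4,interpolation=cv2.INTER_CUBIC)
b=cv2.resize(s["pixels"][130:280+100,240:420],None,fx=3.2,fy=2.4,interpolation=cv2.INTER_CUBIC)
cv2.imwrite("pics/c1.png",a[:,:,::-1]);cv2.imwrite("pics/c2.png",b[:,:,::-1])
c=cloud(t)
for n,(u,v) in dict(bottlecap=(247,244),dropper=(242,217),vial=(222,268),glass=(205,238),heater=(300,200),b1=(276,199),b2=(301,186),b3=(294,216),b4=(315,205),sheet=(240,280),yel=(359,195)).items(): print(n,c[v,u].round(3))
c=cloud(s)
for n,(u,v) in dict(bottlecap=(360,248),dropper=(300,265),vial=(366,312),glass=(303,322),flaskb=(345,160),yel=(333,175)).items(): print(n,c[v,u].round(3))
E
```

```text
bottlecap [0.433 0.248 0.147]
dropper [0.57  0.234 0.08 ]
vial [0.426 0.36  0.04 ]
glass [0.578 0.389 0.004]
heater [0.56  0.011 0.071]
b1 [0.597 0.093 0.072]
b2 [ 0.629 -0.018  0.043]
b3 [0.516 0.053 0.051]
b4 [ 0.532 -0.037  0.046]
sheet [0.372 0.316 0.007]
yel [ 0.46  -0.179  0.152]
bottlecap [0.436 0.272 0.145]
dropper [0.572 0.244 0.082]
vial [0.432 0.382 0.052]
glass [0.567 0.417 0.057]
flaskb [ 0.381 -0.66  -0.   ]
yel [ 0.468 -0.164  0.141]
```

View pics/c1.png

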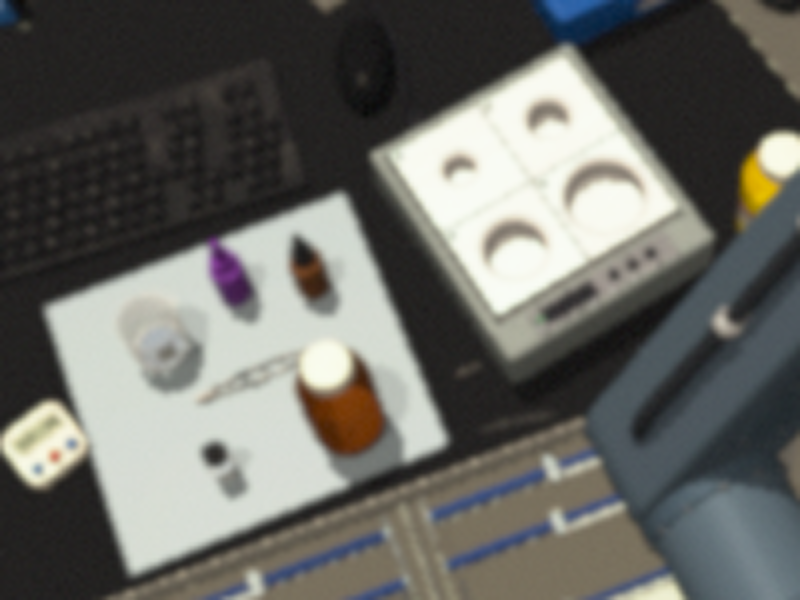

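View pics/c2.png

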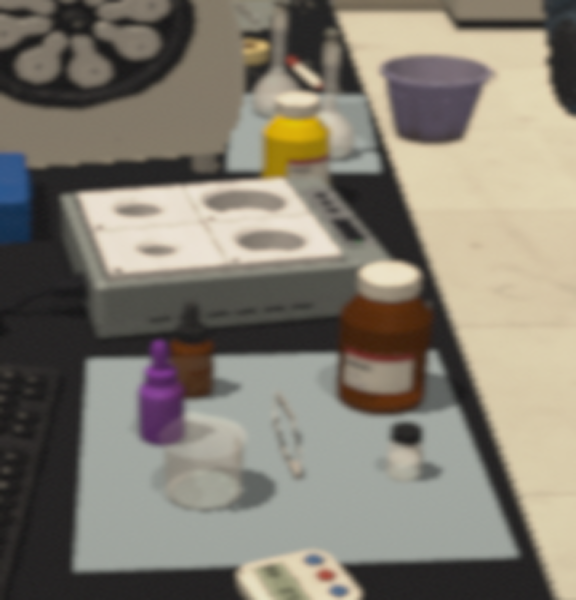

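All four vessels stand on the left sheet: vial, beaker, amber dropper and bottle. The purple dropper and the yellow bottle are decoys, and both flasks are on the right sheet. The bores are 30 mm far-left, 40 mm far-right, 58 mm near-left and 74 mm near-right. I'll move the arm overhead to use the wrist camera and get an unblocked top view.

Run:
```python
from h import *
p=arm.sense()["tool_pos"]
arm.move_straight(p+[0,0,.12])
R=np.diag([1.,-1,-1])
for k,(x,y,z) in enumerate([(.50,0.30,.40),(.52,.03,.38)]):
    for th in (0,np.pi/2,-np.pi/2,np.pi):
        c,s=np.cos(th),np.sin(th); M=np.array([[c,-s,0],[s,c,0],[0,0,1]])@R
        q=arm.solve_ik([x,y,z],M)
        print(th, None if q is None else np.round(q,2))
    arm.reach([x,y,z],R); s=arm.sense(); d=arm.read_camera("wrist")
    np.savez(f"w{k}.npz",tp=s["tool_pos"],tr=s["tcp_rot"],**d)
    cv2.imwrite(f"pics/w{k}.png",d["pixels"][:,:,::-1])
    if k==0: print(d["T_tool_cam"].round(3).tolist(),d["fx"],d["cx"],d["cy"],[k for k in d]); 
    n=["top","side"]
    for m in n: np.savez(f"{m}{k+1}.npz",**arm.read_camera(m))
print(s["time_s"],s["tool_pos"])
```

```text
0 [ 0.35  0.32  1.28 -0.    1.54  1.92]
1.5707963267948966 [ 0.35  0.32  1.28 -0.    1.54  0.35]
-1.5707963267948966 [ 0.35  0.32  1.28 -0.    1.54 -2.79]
3.141592653589793 [ 0.35  0.32  1.28 -0.    1.54 -1.22]
[[0.001, 0.955, 0.295, 0.081], [1.0, -0.001, -0.001, -0.0], [-0.001, 0.295, -0.955, -0.163], [0.0, 0.0, 0.0, 1.0]] 309.70691628693146 318.4089175803208 195.25968606807226 ['pixels', 'depth', 'fx', 'fy', 'cx', 'cy', 'T_tool_cam']
0 [-0.16  0.23  1.46 -0.    1.45  1.41]
1.5707963267948966 [-0.16  0.23  1.46 -0.    1.45 -0.16]
-1.5707963267948966 None
3.141592653589793 [-0.16  0.23  1.46 -0.    1.45 -1.73]
5.6 [0.52018151 0.0307251  0.38019418]
```

View pics/w0.png

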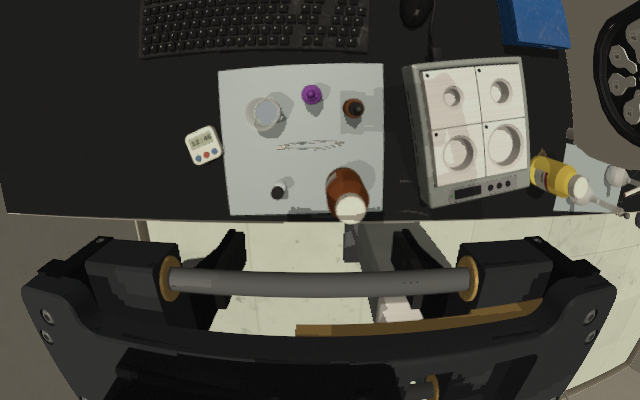

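View pics/w1.png

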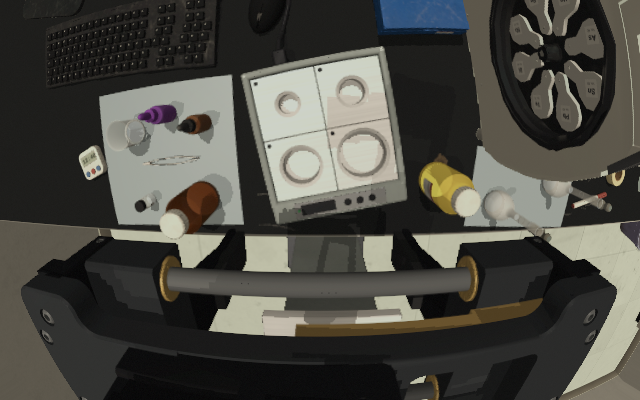

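The wrist views show the tray. In w0: beaker (267,113), purple dropper (311,95), amber dropper (353,107), vial (278,191) and bottle cap (350,208). In w1 the bore mouths are at about (288,103), (352,91), (302,165) and (360,152). I'll enlarge both.

```bash
cat >> h.py <<'E'
def wrays(d,u,v):
    u=np.asarray(u,float);v=np.asarray(v,float)
    a=(u-d["cx"])/d["fx"];b=(v-d["cy"])/d["fy"];r=np.hypot(a,b)+1e-12
    ray=np.stack([a/r*np.sin(r),-b/r*np.sin(r),-np.cos(r)],-1)
    T=np.eye(4);T[:3,:3]=d["tr"];T[:3,3]=d["tp"];T=T@d["T_tool_cam"]
    return T[:3,3],ray@T[:3,:3].T
def wz(d,u,v,z):
    o,r=wrays(d,u,v); return o+r*((z-o[2])/r[...,2])[...,None]
def rectify(d,x0,x1,y0,y1,z,res=.0005):
    """orthophoto of plane z: rows go -x, columns go -y; wrist (has tp) or fixed camera"""
    X,Y=np.meshgrid(np.arange(x1,x0,-res),np.arange(y1,y0,-res),indexing="ij")
    W=np.stack([X,Y,np.full_like(X,z)],-1)
    if "tp" in d:
        T=np.eye(4);T[:3,:3]=d["tr"];T[:3,3]=d["tp"];T=T@d["T_tool_cam"]
    else: T=d["pose"]
    c=(W-T[:3,3])@T[:3,:3]; x,y,zz=c[...,0],-c[...,1],-c[...,2]
    if "tp" in d:
        h=np.hypot(x,y); k=np.arctan2(h,zz)/(h+1e-12)
    else: k=1/zz
    return cv2.remap(d["pixels"],(d["cx"]+d["fx"]*x*k).astype(np.float32),(d["cy"]+d["fy"]*y*k).astype(np.float32),cv2.INTER_CUBIC)
E
python3 - <<'E'
from h import *
w=[dict(np.load(f"w{k}.npz")) for k in(0,1)]
t=dict(np.load("top1.npz"))
# block top orthophotos, 1mm/px*: 0.24 x 0.24
a=rectify(w[1],.45,.70,-.12,.14,.076,.00065);b=rectify(t,.45,.70,-.12,.14,.076,.00065)
cv2.imwrite("pics/bores.png",np.hstack([a,b])[:,:,::-1])
a=cv2.resize(w[0]["pixels"][75:225,235:395],None,fx=4,fy=4,interpolation=cv2.INTER_CUBIC)
cv2.imwrite("pics/ves.png",a[:,:,::-1]); print(b.shape)
E
```

```text
(385, 401, 3)
```

View pics/bores.png

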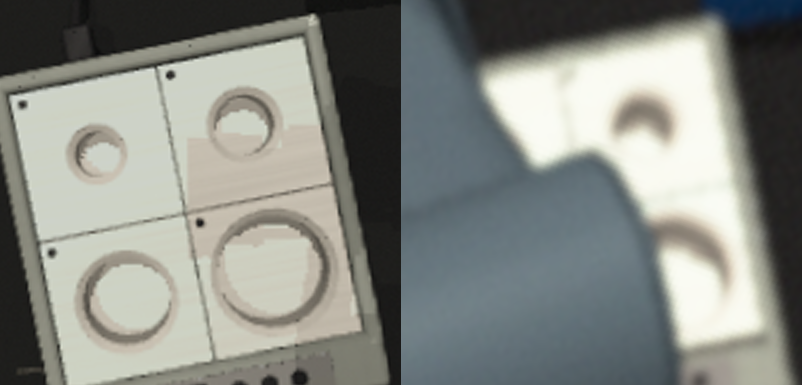

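View pics/ves.png

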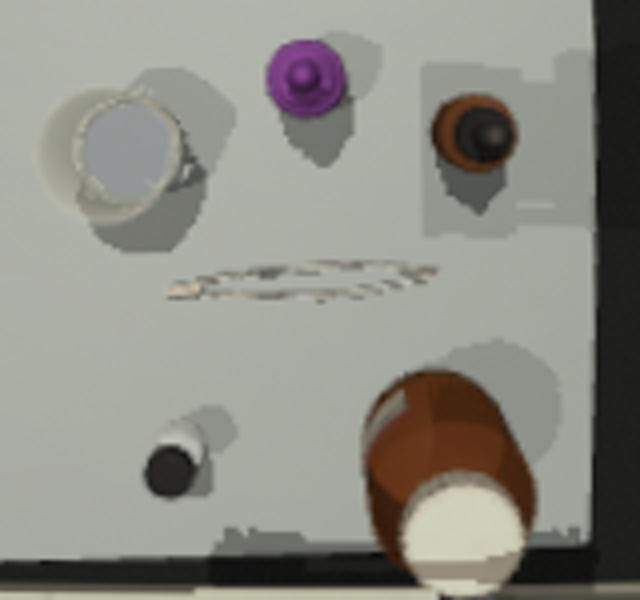

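The bores are clear. Next I need the beaker's spout direction, so I'll make orthophotos at rim height and compute the positions.

```bash
cat > pos.py <<'E'
from h import *
w=dict(np.load("w0.npz"))
c=np.array([.70-.00065*212.1,.14-.00065*185.75]);g=.1957
e1=np.array([np.sin(g),-np.cos(g)]);e2=np.array([-np.cos(g),-np.sin(g)])
B={30:c-.049*e1-.049*e2,40:c+.049*e1-.049*e2,58:c-.049*e1+.049*e2,74:c+.049*e1+.049*e2}
E
python3 - <<'E'
from pos import *
print({k:v.round(4) for k,v in B.items()})
px=lambda u,v:((u+.5)/4-.5+235,(v+.5)/4-.5+75)
sz=.002
for n,u,v,z in[("vial",170,471,.054),("bottle",463,535,.147),("bulb",489,137,.109),("drbody",475,133,.055),("rim",108,155,.066),("bkbot",130,145,0)]:
    p=wz(w,*px(u,v),z+sz); o,r=wrays(w,*px(u,v)); U,V=px(u,v); q=o+r/ (r@(-1*0+np.array([0,0,0]))+1) if 0 else None
    dep=w["depth"][int(round(V)),int(round(U))]
    b=(np.hypot(U-w["cx"],V-w["cy"])/w["fx"]); P=o+r*dep/np.cos(b)
    print(n,p.round(4),"depthpt",P.round(4))
for U,V in[(300,150),(260,180),(320,120),(240,90)]:
    o,r=wrays(w,U,V); b=(np.hypot(U-w["cx"],V-w["cy"])/w["fx"]); print("sheet",(o+r*w["depth"][V,U]/np.cos(b)).round(4))
w1=dict(np.load("w1.npz"))
a=[cv2.resize(rectify(x,.54-.06+.03,.54+.06+.03,.34,.46,.068,.0003),(400,400)) for x in(w,w1)]
cv2.imwrite("pics/bk.png",np.hstack(a)[:,:,::-1])
E
```

```text
{30: array([0.6007, 0.0769]), 40: array([ 0.6197, -0.0193]), 58: array([0.5045, 0.0578]), 74: array([ 0.5236, -0.0383])}
vial [0.43   0.3701 0.056 ] depthpt [0.4299 0.3701 0.0557]
bottle [0.434  0.2537 0.149 ] depthpt [0.4335 0.2536 0.1476]
bulb [0.5727 0.2435 0.111 ] depthpt [0.5727 0.2433 0.1093]
drbody [0.5732 0.2425 0.057 ] depthpt [0.5738 0.2469 0.0957]
rim [0.5655 0.3898 0.068 ] depthpt [0.5633 0.402  0.0012]
bkbot [0.5676 0.3916 0.002 ] depthpt [0.5676 0.3917 0.0012]
sheet [0.4948 0.3327 0.0024]
sheet [ 4.378e-01  4.099e-01 -1.000e-04]
sheet [0.5496 0.2962 0.0014]
sheet [6.082e-01 4.417e-01 5.000e-04]
```

View pics/bk.png

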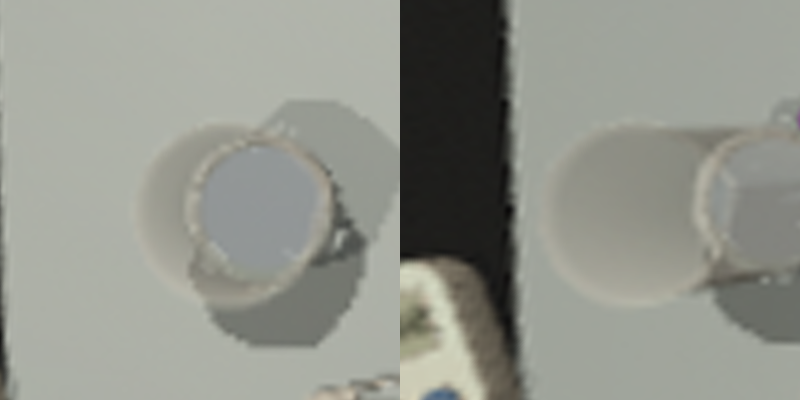

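The rim is a clean circle centred at about (229,215) in the left half. The spout shows only on the −y side, near (345,240). So I'll close along x (tool yaw π/2) for every vessel. I'll start with the vial.

```bash
cat >> pos.py <<'E'
def Rz(th):
    k,s=np.cos(th),np.sin(th); return np.array([[k,-s,0],[s,k,0],[0,0,1]])@np.diag([1.,-1,-1])
SH=.0015
def pick(p,h,zt=.27,th=np.pi/2):   # h: TCP height above underside
    arm.ungrasp() if arm.sense()["finger_gap"]<.08 else None
    arm.reach([*p,zt],Rz(th)); hit=arm.move_straight([*p,SH+h],feed=.15,f_stop=10)
    s=arm.sense(); arm.close_gripper(); s2=arm.sense()
    arm.move_straight([*p,zt],feed=.2); s3=arm.sense()
    print("pick hit",hit,"z",s["tool_pos"].round(4),"gap",s2["finger_gap"],s3["finger_gap"],"grip",s3["grip_force"],"t",s3["time_s"])
def place(p,h,floor,zt=.27,th=np.pi/2):
    arm.reach([*p,zt],Rz(th)); arm.move_straight([*p,floor+h+.045],feed=.2)
    hit=arm.move_straight([*p,floor+h-.003],feed=.04,f_stop=6); s=arm.sense()
    print("place hit",hit,"err above floor",s["tool_pos"][2]-floor-h,"xy",(s["tool_pos"][:2]-p).round(4),"F",s["contact_force"].round(1),"M",s["torque"].round(2),"gap",s["finger_gap"],"t",s["time_s"])
    return s["tool_pos"][2]-floor-h
def release(p,zt=.27):
    arm.ungrasp(); arm.move_straight([*p,zt],feed=.2)
V={"vial":np.array([.430,.370]),"dropper":np.array([.573,.243]),"beaker":np.array([.5665,.391]),"bottle":np.array([.434,.2537])}
E
python3 - <<'E'
from pos import *
pick(V["vial"],.029)
e=place(B[30],.029,.050)
if e<.004: release(B[30]); print("released")
E
```

```text
pick hit False z [0.4305 0.3703 0.0313] gap 0.022308994324973738 0.022254864257247438 grip 29.692956974545268 t 11.2917
place hit True err above floor 0.0010677120692774954 xy [-0.0007 -0.    ] F [ 0.7 -0.9  3.3] M [ 0.02 -0.03  0.04] gap 0.02234723677258038 t 14.4583
released
```

Run:
```python
from pos import *
pick(V["beaker"],.041,th=np.pi/2-.1)
e=place(B[58],.041,.044,th=np.pi/2-.1)
if e<.004: release(B[58]); print("released")
```

```text
pick hit False z [0.5672 0.3914 0.0436] gap 0.05287349655029293 0.052619652990131466 grip 60.06388162728399 t 21.6417
place hit True err above floor 0.0018389882678067834 xy [-0.0006  0.0001] F [-0.5  0.   4.9] M [ 0.06 -0.01  0.02] gap 0.05200100837602184 t 24.7583
released
```

Run:
```python
from pos import *
pick(V["dropper"],.053)
e=place(B[40],.053,.044)
if e<.004: release(B[40]); print("released")
s=arm.sense();
```

```text
pick hit False z [0.5737 0.2432 0.0554] gap 0.028492742423261865 0.028809099355147732 grip 29.81043992273044 t 31.325
place hit True err above floor 0.0013145908048905544 xy [-0.0002  0.0002] F [0.6 0.3 4.2] M [ 0.04 -0.06 -0.05] gap 0.028166015910926715 t 34.15
released
```

Run:
```python
from pos import *
pick(V["bottle"],.124,zt=.33)
e=place(B[74],.124,.044,zt=.33)
if e<.004: release(B[74],.33); print("released")
R=Rz(0); arm.reach([.50,.03,.40],R); s=arm.sense(); d=arm.read_camera("wrist")
np.savez("w2.npz",tp=s["tool_pos"],tr=s["tcp_rot"],**d)
cv2.imwrite("pics/w2.png",cv2.resize(d["pixels"][20:240,200:460],None,fx=2.6,fy=2.6,interpolation=cv2.INTER_CUBIC)[:,:,::-1])
x=arm.read_camera("side")["pixels"][130:330,230:430]; cv2.imwrite("pics/s2.png",cv2.resize(x,None,fx=3,fy=3,interpolation=cv2.INTER_CUBIC)[:,:,::-1]); print(s["time_s"])
```

```text
pick hit False z [0.4346 0.2539 0.1261] gap 0.04322166293416469 0.043474724118924335 grip 27.036442313474254 t 41.1
place hit True err above floor 0.0011820663241176033 xy [-0.0005 -0.0001] F [-0.5  0.2  3.9] M [-0.08  0.01 -0.03] gap 0.04323490003998655 t 44.0
released
47.4417
```

View pics/w2.png

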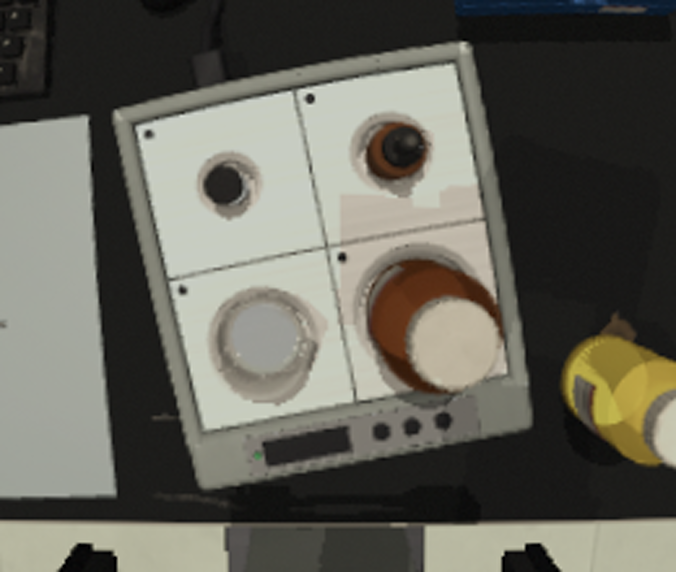

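View pics/s2.png

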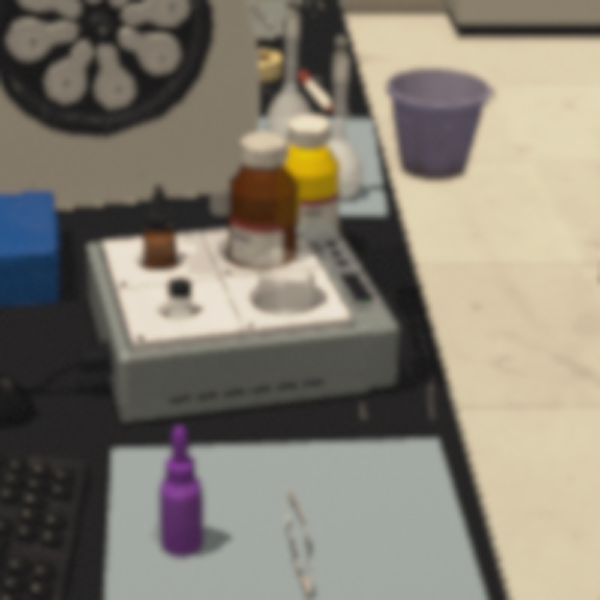

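All four vessels stand upright in their bores: vial (226,185), dropper (398,150), beaker (264,340) and bottle (455,345). I'll check the heights from depth, then hand in.

Run:
```python
from pos import *
d=dict(np.load("w2.npz")); ok=True
for n,u,v,z,k in[("vial",222,184,.104,30),("bulb",404,143,.153,40),("cap",455,343,.191,74),("bkfloor",264,338,.046,58)]:
    U,V=200+u/2.6,20+v/2.6; o,r=wrays(d,U,V); dep=d["depth"][int(round(V)),int(round(U))]
    P=o+r*dep/np.cos(np.hypot(U-d["cx"],V-d["cy"])/d["fx"]); e=P-[*B[k],z]; print(n,e.round(4)); ok&=abs(e[2])<.004 and np.hypot(*e[:2])<.007
if ok: print(arm.close_job())
```

```text
vial [-0.0024  0.0013  0.0001]
bulb [-0.0018  0.0011 -0.0016]
cap [-0.002  -0.0008  0.001 ]
bkfloor [-0.004   0.0004  0.0002]
the job is handed in; nothing more can be done
None
```

I stood all four vessels upright and fully down in their matching bores and handed the job in at about 47 s. My last depth check put each within about 4 mm of its bore axis and 2 mm of its expected height; `arm.close_job()` returned no verdict.

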